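Build a rock-core loading column on the platen

ROBOT

A 7-joint arm with a two-finger parallel gripper is mounted at the origin on a cart in front of the work surface, level with it; the furniture and walls round the work are solid. World frame = base frame: x ahead of the robot, y to its left, z up, the work surface at z = 0. Lengths are in m, angles in rad, forces in N, time in s.
With the tool pointing down it reaches from about 0.4 to 0.875 m from the base axis. Payload 19.3 kg.
Tool frame: the origin (TCP) lies on the mounting face of the last link; the fingertips stand 173 mm ahead of it and the grasp point (between the pads) lies 155 mm ahead of it; z points along the fingers, y is the line along which they close (so a half turn about z gives the same grasp; the last joint's range is limited). The gripper opens to 85 mm and grips with 20 to 120 N. Pads are 22 mm wide; open, the fingers measure 114 mm over their backs; the gripper's body (76 mm by 85 mm) begins 54 mm behind the grasp point. The pads swing forward as they close: fully open they stand 13 mm farther back than shut.
Start: joints at [1.122, 0.521, -0.036, 1.599, 0.021, 1.021, -0.113], TCP at [0.231, -0.581, 0.405] pointing down, gripper open.
Joint ranges: [-2.91, 2.91], [-0.3, 2.13], [-1.5, 1.42], [0.17, 2.43], [-1.26, 4.41], [0.16, 1.93], [-2.52, 2.52]. Speed limits (rad/s): [1.89, 1.89, 2.39, 2.39, 3.01, 3.01, 3.01].

INTERFACE

Orientations are given as [roll, pitch, yaw] about the fixed x, y, z axes, in that order (R = Rz(yaw) Ry(pitch) Rx(roll)).
In Python, from workcell import bot, vision gives the robot as it stands.
- The arm moves only by the shell command python3 -m creep 'ROWS' [FORCE]. ROWS is JSON, a list that holds one entry, the list of rows, each a list of 7 numbers: the opening, from -1 (shut) to 1 (fully open), then the shift along the tool's x, y, z in cm, then the turn, a rotation vector about the tool's x, y, z in rad. In form: [[[grip, tx, ty, tz, rx, ry, rz], ...]]. A call has 1 to 12 rows; each row shifts and turns the commanded pose from where the row before left it, along the tool's axes as they then stand; what a row does not reach is not made up. A row lasts 1/8 s, in which the tool goes at most 62.5 mm and 10.7 degrees, less where a joint would pass 70% of its speed; a pose out of reach is approached as far as the arm can. A call with a gripper value outside its range is refused whole. The fingers move at their own pace and stop on an object; FORCE is the grip in N (left out, the last holds). Time passes only in rows, so rows that do not move let the fingers close. It gives the time, the measured TCP pose, the force, the opening and the grip force at its end, in the units of the state.
- bot.observe(): the state, without advancing time (a new reading comes with each control period).
- vision.grab_frame(name): name is "scene" or "top"; returns a dict with "image" (400x640x3 uint8, blue, green, red), "depth" (400x640 float32, m along the optical axis (not along the pixel's ray), 0 where there is no reading), "fovy" (degrees; the focal length in pixels is half the picture's height over the tangent of half this angle, whatever the lens; pixels are square), "cx", "cy" (the principal point, pixels), "cam_to_world" (4x4, takes a point from camera to world coordinates). Camera axes: x right, y down, z forward; pixel columns grow to the right and rows downward; lengths in m; the calibration is good to about 2 mm. A picture is of the moment at which its call begins.
- bot.job_done(): hands the job in; it is judged then, once.
The state is a dict: "clock": time; "qpos": joint angles; "qd": joint speeds; "joint_efforts": joint torques, N m; "position": TCP position; "tool_rot": TCP orientation; "force": force on the tool from outside, world axes, zero at the start; "moment": the same for the moment, N m; "grip_width": finger opening in m; "finger_force": force on a finger pad.
Only numpy, scipy, OpenCV 4.12 (cv2) and the standard library are available. Lean on these libraries where they do the work, as an engineer would, in place of code of your own. Each camera call takes 0.05 s, during which the arm holds its last target. There are 200 camera calls.

TASK

Build the loading column for the crush test on the round steel platen, dead centre and standing straight: first the drilled rectangular steel block lying flat as it is, on that the taller of the two grey rock cores, on the core the steel slug with the hole in its top, and the dark domed ball seat on top of all, dome up. Leave the shorter core and the timer where they are.

Things in the scene. Friction and masses are not known exactly. Their poses are not given: they have to be found in the camera images.
- platen_top (a point): Centre of the flat top face of the fixed steel platen, where the column is built: a steel disc 104 mm in diameter with three scribed concentric rings, on a grey square flange 130 mm wide and 10 mm thick with four bolt heads at the corners (up to 16 mm high). The top face is 25 mm above the bench. z up.
- bearing_block: First (lowest) piece: drilled rectangular steel gauge block, 51 (its x) x 76 (its y) x 25 mm high, 0.7 kg give or take a fifth, lying flat. Origin at the centre of its underside, z up. Grip across the 51 mm side (along its x).
- tall_core: Second piece: plain light grey rock core, upright cylinder 38 mm in diameter, 52 mm high, about 0.16 kg. Origin at the centre of its underside, z up.
- slug: Third piece: turned light steel slug with a small hole in the middle of its top, upright cylinder 40 mm in diameter, 47 mm high, about 0.4 kg. Origin at the centre of its underside, z up.
- ball_seat: Fourth (top) piece: dark steel ball seat, a disc 46 mm in diameter with straight sides 18 mm high and a domed, narrower top, 30 mm high in all, 0.22 kg. Origin at the centre of its underside, z up. Dome up at the start. Grip round the straight sides.
- short_core: Not for this job: the shorter, darker grey rock core, 38 mm in diameter, 32 mm high, standing among the pieces. Leave it. Origin at the centre of its underside, z up.
- bench_timer: Not for this job: white timer, 54 x 54 x 19 mm, lying beyond the platen. Leave it. Origin at the centre of its underside, z up.
There are look-alikes about, which are no part of the job. Leave any green or turquoise look-alike of the ball_seat alone.

How it is judged:
At the end, for the whole second after the job is handed in: On the platen stand, from below, block, tall core, slug and ball seat, each resting on the one before (height within 6 mm), each centred within 10 mm of the platen's axis, upright within 0.1 rad, released and at rest (horizontal distance between each of bearing_block, tall_core, slug, ball_seat and platen_top below 0.01 m and z of bearing_block in the frame of platen_top between -0.006 and 0.006 m and angle between each of bearing_block, tall_core, slug, ball_seat's own z axis and vertical below 0.1 rad and linear speed of each of bearing_block, tall_core, slug, ball_seat below 0.02 m/s and angular speed of each of bearing_block, tall_core, slug, ball_seat below 0.2 rad/s and z of tall_core in the frame of platen_top between 0.019 and 0.031 m and z of slug in the frame of platen_top between 0.071 and 0.083 m and z of ball_seat in the frame of platen_top between 0.118 and 0.13 m); the robot touches nothing.
It fails at once if the short core is shifted by more than 20 mm (distance of short_core from where it was at the start of the episode above 0.02 m).
It fails at once if the timer is shifted by more than 20 mm (distance of bench_timer from where it was at the start of the episode above 0.02 m).
It also fails if it takes over 122 s, if anything falls off the work surface, if the arm or the gripper's body presses on something with over 40 N, if the wrist force passes 120 N, or if a joint passes its speed limit or range.

## Working session

There is one attempt and no reset: what is moved stays moved. The work goes in short steps, Python scripts to look and compute and a shell command to move; the robot and the scene stay as the last step left them, time stands still between calls to the robot, and variables do not carry over. Pictures are saved under pics/ and viewed, at most 14 in all, crops included, and the job is handed in when it is done.

```bash
ls; mkdir -p pics
python3 - <<'E'
from workcell import bot, vision
import cv2,numpy as np
print(bot.observe())
for n in("scene","top"):
    f=vision.grab_frame(n); cv2.imwrite(f"pics/{n}0.png",f["image"]); np.savez(f"{n}0.npz",**f)
    print(n,f["fovy"],f["cx"],f["cy"],f["cam_to_world"].round(3).tolist())
E
```

```text
pics
{'clock': 0.0, 'qpos': array([ 1.12183712,  0.52200525, -0.03629644,  1.60001164,  0.02120836,
        1.02109112, -0.1128085 ]), 'qd': array([-0.00016898,  0.00013578,  0.00183225, -0.00130911,  0.00022026,
        0.00068913,  0.00265195]), 'joint_efforts': array([ 4.35295478e-04, -9.27105975e+01,  1.98022708e+00, -3.69932950e+01,
        1.79105939e-02,  8.18092172e-03, -8.37009361e-05]), 'position': array([ 0.23101519, -0.58058443,  0.40413013]), 'tool_rot': array([-3.14046706e+00,  1.03253306e-04,  3.78718382e-01]), 'force': array([-0.46529035,  0.18124639, -0.08498307]), 'moment': array([-0.00689907, -0.00965168, -0.05120292]), 'finger_force': 0.0, 'grip_width': 0.08514048992903893}
scene 54.49766023895787 320.38553830901003 202.3757066398826 [[-0.74, -0.301, 0.601, -0.067], [-0.672, 0.336, -0.659, 0.646], [-0.004, -0.892, -0.451, 0.505], [0.0, 0.0, 0.0, 1.0]]
top 50.5618665633186 326.8052711698425 197.37317163093664 [[0.127, -0.97, 0.205, 0.32], [-0.992, -0.124, 0.025, 0.007], [0.001, -0.207, -0.978, 1.09], [0.0, 0.0, 0.0, 1.0]]
```

View pics/top0.png

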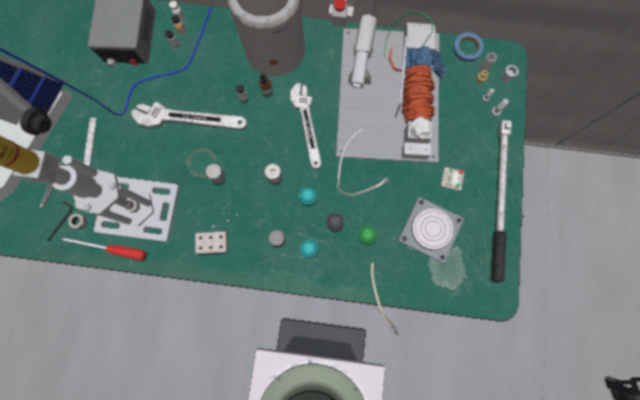

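View pics/scene0.png

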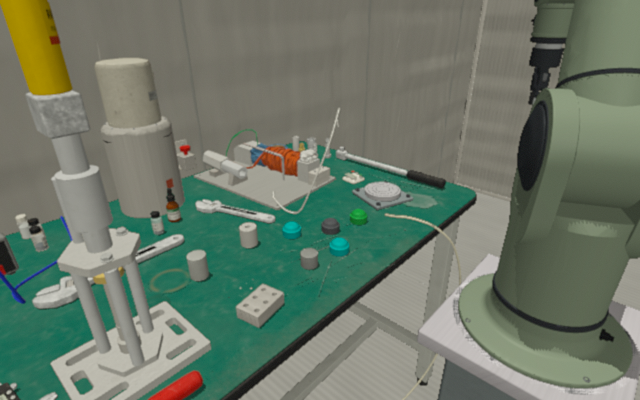

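Top view: block at (211,243), tall core (215,173), slug (272,173), ball seat (335,222), short core (277,238), platen (432,228); teal/green look-alikes nearby and a white hose at (360,165) that may stick up.

```bash
cat > h.py <<'E'
import numpy as np, cv2
from workcell import bot, vision
def cloud(f):
    h,w=f["depth"].shape; fl=h/2/np.tan(np.radians(float(f["fovy"]))/2)
    u,v=np.meshgrid(np.arange(w),np.arange(h)); d=f["depth"]
    p=np.stack([(u-f["cx"])/fl*d,(v-f["cy"])/fl*d,d,np.ones_like(d)],-1)@np.asarray(f["cam_to_world"]).T
    p[d==0]=np.nan
    return p[...,:3]
E
python3 - <<'E'
from h import *
f=dict(np.load("top0.npz")); P=cloud(f)
c=f["image"][120:300,180:480]
cv2.imwrite("pics/c0.png",cv2.resize(c,(800,480),interpolation=cv2.INTER_CUBIC))
for n,(u,v) in dict(block=(211,243),tall=(215,173),slug=(272,173),seat=(335,222),short=(277,238),platen=(432,228),timer=(453,178),bench=(250,210)).items():
    p=P[v,u]; 
    W=P[v-35:v+36,u-35:u+36].reshape(-1,3)
    m=(abs(W[:,2]-p[2])<.004)&(np.hypot(*(W[:,:2]-p[:2]).T)<.065)
    q=W[m][:,:2].astype(np.float32); r=cv2.minAreaRect(q); cc,rad=cv2.minEnclosingCircle(q)
    print(n,p.round(4),"mean",q.mean(0).round(4),"rect",np.round(r[0],4),np.round(r[1],4),round(r[2],1),"circ",np.round(cc,4),round(rad,4),m.sum())
# tall things in the work region
Z=P[...,2]; m=(Z>.06)&(P[...,0]<.85)&(P[...,0]>.2)
n,l,s,_=cv2.connectedComponentsWithStats(m.astype(np.uint8))
for i in range(1,n):
    if s[i][4]>8: print("high",s[i],P[l==i].min(0).round(3),P[l==i].max(0).round(3))
f=dict(np.load("scene0.npz")); P=cloud(f)
for u,v in((338,112),(326,150),(310,185),(300,212),(285,210),(455,225),(462,262),(400,215)):
    W=P[v-3:v+4,u-4:u+5].reshape(-1,3); print(u,v,W[np.nanargmin(np.linalg.norm(W-P[0,0]*0-f["cam_to_world"][:3,3],axis=1))].round(3))
E
```

```text
block [0.3904 0.3078 0.0248] mean [0.3926 0.3111] rect [0.3928 0.3108] [0.051  0.0767] 11.0 circ [0.3937 0.3111] 0.0445 535
tall [0.5648 0.3226 0.0516] mean [0.5695 0.3295] rect [0.5693 0.3295] [0.0359 0.0365] 81.3 circ [0.5705 0.3288] 0.0199 160
slug [0.5885 0.1826 0.0305] mean [0.5853 0.1756] rect [0.5849 0.1766] [0.0251 0.032 ] 69.1 circ [0.5857 0.1786] 0.0192 22
seat [0.4824 0.0051 0.0278] mean [0.4851 0.0065] rect [0.4865 0.0068] [0.0337 0.0332] 6.3 circ [0.4845 0.0068] 0.019 137
short [0.4235 0.1445 0.0295] mean [0.4242 0.147 ] rect [0.4246 0.1472] [0.0358 0.0368] 33.1 circ [0.4247 0.1473] 0.0191 172
platen [ 0.4988 -0.2406  0.0251] mean [ 0.4978 -0.2412] rect [ 0.4981 -0.241 ] [0.1    0.1029] 5.0 circ [ 0.4979 -0.2413] 0.0522 1169
timer [ 0.6383 -0.2867  0.0182] mean [ 0.6414 -0.2871] rect [ 0.6423 -0.2874] [0.0398 0.0457] 81.9 circ [ 0.642  -0.2891] 0.0273 167
bench [ 0.49    0.2296 -0.0007] mean [0.4891 0.2295] rect [0.4907 0.2302] [0.1281 0.1278] 6.6 circ [0.4901 0.2296] 0.0651 1758
high [   0   48  116   88 3720] [0.593 0.604 0.06 ] [0.762 0.886 0.378]
high [91 48 17  7 49] [0.847 0.656 0.06 ] [0.85  0.7   0.089]
high [259  73   8  11  63] [0.82  0.23  0.061] [0.839 0.249 0.093]
high [397  84   6  27  69] [ 0.79  -0.123  0.06 ] [ 0.85  -0.117  0.092]
high [ 403   87   32   54 1294] [ 0.71  -0.213  0.06 ] [ 0.85  -0.13   0.107]
high [501 100   7   6  31] [ 0.838 -0.399  0.061] [ 0.85  -0.385  0.071]
high [   0  136  147   87 4725] [0.409 0.469 0.06 ] [0.503 0.56  0.508]
high [337 178  51  18 107] [ 0.515 -0.09   0.069] [0.564 0.011 0.286]
high [604 376  36  24 631] [ 0.2   -0.555  0.24 ] [ 0.237 -0.505  0.349]
338 112 [ 0.519 -0.06   0.277]
326 150 [ 0.517 -0.014  0.202]
310 185 [0.543 0.004 0.115]
300 212 [0.582 0.011 0.028]
285 210 [0.629 0.018 0.002]
455 225 [ 0.29  -0.274 -0.021]
462 262 [ 0.223 -0.186 -0.066]
400 215 [ 0.342 -0.104  0.048]
```

View pics/c0.png

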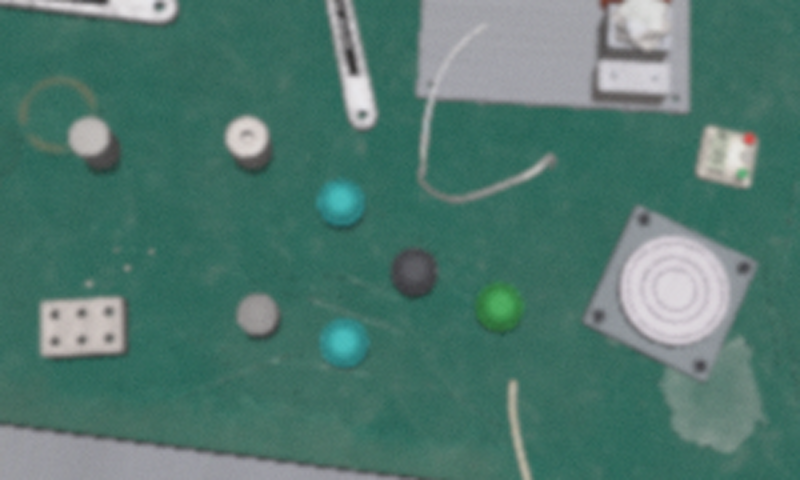

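Crop: slug top with hole at crop (247,136), dark ball seat (413,272), block (83,327), platen centre (676,290); a thin white hose arches up close to the ball seat. I'll refine slug, seat and hose geometry, and set up a row calculator.

```bash
cat >> h.py <<'E'
from scipy.spatial.transform import Rotation as Rn
def plan(target, rpy=None, step=3.0):
    """shift in tool axes (cm) and turn from the measured pose; turn is done after the shift"""
    s=bot.observe(); R=Rn.from_euler("xyz",s["tool_rot"])
    d=R.inv().apply(np.array(target)-s["position"])*100
    n=int(np.ceil(np.linalg.norm(d)/step)); print("shift cm",d.round(2),"rows",n,"each",(d/max(n,1)).round(3))
    if rpy is not None: print("turn",(R.inv()*Rn.from_euler("xyz",rpy)).as_rotvec().round(3))
E
python3 - <<'E'
from h import *
f=dict(np.load("top0.npz")); P=cloud(f); I=f["image"]
W=P[140:200,245:300].reshape(-1,3); m=(W[:,2]>.043)&(W[:,2]<.053); q=W[m][:,:2].astype(np.float32)
print("slug",q.mean(0),cv2.minEnclosingCircle(q),cv2.minAreaRect(q),m.sum(), W[:,2].max())
for n,(u,v) in dict(seat=(335,222),green=(367,235),tealA=(308,196),tealB=(309,249)).items():
    W=P[v-18:v+19,u-18:u+19].reshape(-1,3); m=(W[:,2]>.010); q=W[m][:,:2].astype(np.float32)
    print(n,cv2.minAreaRect(q),cv2.minEnclosingCircle(q),W[:,2].max())
S=dict(np.load("scene0.npz")); Q=cloud(S)
for nm,c in(("top",P),("scene",Q)):
    w=c.reshape(-1,3); w=w[(w[:,0]>.47)&(w[:,0]<.66)&(abs(w[:,1]+.04)<.08)&(w[:,2]>.035)&(w[:,2]<.4)]
    for z in np.arange(.04,.4,.03):
        k=w[abs(w[:,2]-z)<.015]
        if len(k): print(nm,round(z,2),k.mean(0).round(3),k.min(0).round(3),k.max(0).round(3),len(k))
plan([.40,-.1,.405],[np.pi,0,1.75])
E
```

```text
slug [0.58997726 0.18190277] ((0.5895882248878479, 0.18031594157218933), 0.020151251927018166) ((0.5896372199058533, 0.18157663941383362), (0.03570812940597534, 0.037882957607507706), 69.50035095214844) 147 nan
seat ((0.4855165481567383, 0.00655735656619072), (0.04411625862121582, 0.04358987137675285), 6.342822551727295) ((0.48586276173591614, 0.0063590980134904385), 0.022613277658820152) nan
green ((0.4626801609992981, -0.07849561423063278), (0.04288129881024361, 0.0444851778447628), 51.72467803955078) ((0.46265295147895813, -0.07883792370557785), 0.02285439521074295) nan
tealA ((0.5440285205841064, 0.08538662642240524), (0.0438375286757946, 0.04429873824119568), 85.65499877929688) ((0.543908417224884, 0.08523905277252197), 0.02295541577041149) nan
tealB ((0.4085378646850586, 0.06318332254886627), (0.04307600110769272, 0.043061453849077225), 7.140975475311279) ((0.40921470522880554, 0.06401775032281876), 0.02273469604551792) nan
top 0.04 [0.577 0.011 0.042] [0.573 0.009 0.036] [0.579 0.012 0.05 ] 4
top 0.07 [0.563 0.01  0.072] [0.558 0.008 0.057] [0.569 0.011 0.084] 4
top 0.1 [0.551
[... 652 characters left out ...]
] [0.565 0.012 0.083] 14
scene 0.1 [0.549 0.005 0.1  ] [0.541 0.002 0.086] [0.554 0.009 0.115] 17
scene 0.13 [ 0.538 -0.     0.13 ] [ 0.532 -0.004  0.117] [0.543 0.004 0.143] 16
scene 0.16 [ 0.529 -0.007  0.16 ] [ 0.524 -0.013  0.146] [ 0.536 -0.001  0.175] 21
scene 0.19 [ 0.52  -0.015  0.191] [ 0.516 -0.022  0.176] [ 0.524 -0.009  0.205] 20
scene 0.22 [ 0.516 -0.026  0.221] [ 0.514 -0.033  0.205] [ 0.519 -0.019  0.235] 24
scene 0.25 [ 0.526 -0.057  0.248] [ 0.513 -0.092  0.236] [ 0.548 -0.032  0.265] 33
scene 0.28 [ 0.524 -0.063  0.276] [ 0.515 -0.082  0.265] [ 0.543 -0.048  0.288] 25
shift cm [ 33.47 -38.41  -0.04] rows 17 each [ 1.969 -2.259 -0.003]
turn [-1.000e-03 -1.000e-03 -1.371e+00]
```

```bash
python3 -m creep '[[[1,0,0,0,0,0,-0.171],[1,0,0,0,0,0,-0.171],[1,0,0,0,0,0,-0.171],[1,0,0,0,0,0,-0.171],[1,0,0,0,0,0,-0.171],[1,0,0,0,0,0,-0.171],[1,0,0,0,0,0,-0.171],[1,0,0,0,0,0,-0.171],[1,2.6,1.5,0,0,0,0],[1,2.6,1.5,0,0,0,0],[1,2.6,1.5,0,0,0,0],[1,2.6,1.5,0,0,0,0]]]' 60; python3 -c "
from h import *
plan([.40,-.1,.405],[np.pi,0,1.75])"
```

```text
clock: 1.6
position: [0.2721, -0.4668, 0.4045]
tool_rot: [-3.141, -0.0, 1.747]
force: [0.5, -0.2, 0.4]
grip_width: 0.0854
finger_force: 0.0
shift cm [33.88 19.01 -0.04] rows 13 each [ 2.606  1.462 -0.003]
turn [-0.    -0.    -0.003]
```

```bash
python3 -m creep '[[[1,3,1.7,0,0,0,0],[1,3,1.7,0,0,0,0],[1,3,1.7,0,0,0,0],[1,3,1.7,0,0,0,0],[1,3,1.7,0,0,0,0],[1,3,1.7,0,0,0,0],[1,3,1.7,0,0,0,0],[1,3,1.7,0,0,0,0],[1,3,1.7,0,0,0,0],[1,3,1.7,0,0,0,0],[1,3.5,0,0,0,0,0],[1,3.5,0,0,0,0,0]]]'; python3 -c "
from h import *
plan([.393,.311,.30],[np.pi,0,1.75])"
```

```text
clock: 3.1
position: [0.3743, -0.0727, 0.4046]
tool_rot: [-3.141, -0.0, 1.747]
force: [0.6, 0.3, 0.2]
grip_width: 0.0852
finger_force: 0.0
shift cm [37.44  8.56 10.46] rows 14 each [2.675 0.612 0.747]
turn [-0.    -0.    -0.003]
```

```bash
python3 -m creep '[[[1,3,0.7,0.5,0,0,0],[1,3,0.7,0.5,0,0,0],[1,3,0.7,0.5,0,0,0],[1,3,0.7,0.5,0,0,0],[1,3,0.7,0.5,0,0,0],[1,3,0.7,1,0,0,0],[1,3,0.7,1,0,0,0],[1,3,0.7,1,0,0,0],[1,3,0.7,1,0,0,0],[1,3,0.7,1,0,0,0],[1,3,0.7,1,0,0,0],[1,0,0,0,0,0,0]]]'; python3 -c "
from h import *
plan([.393,.311,.21],[np.pi,0,1.75])"
```

```text
clock: 4.6
position: [0.3921, 0.2664, 0.319]
tool_rot: [-3.14, -0.001, 1.75]
force: [-0.2, -0.7, -0.8]
grip_width: 0.0851
finger_force: 0.0
shift cm [ 4.37  0.9  10.9 ] rows 4 each [1.092 0.224 2.725]
turn [-0.001 -0.001 -0.   ]
```

```bash
python3 -m creep '[[[1,1.5,0.3,0,0,0,0],[1,1.5,0.3,2,0,0,0],[1,1.4,0.3,3,0,0,0],[1,0,0,3,0,0,0],[1,0,0,2.9,0,0,0],[1,0,0,0,0,0,0],[1,0,0,0,0,0,0]]]'
python3 - <<'E'
from h import *
plan([.393,.311,.177],[np.pi,0,1.75])
f=vision.grab_frame("top"); cv2.imwrite("pics/t1.png",cv2.resize(f["image"][120:300,120:420],(800,480)))
f=vision.grab_frame("scene"); cv2.imwrite("pics/s1.png",f["image"])
E
```

```text
clock: 5.48
position: [0.394, 0.3098, 0.2118]
tool_rot: [3.141, -0.0, 1.746]
force: [0.1, -0.2, 0.2]
grip_width: 0.0854
finger_force: 0.0
shift cm [ 0.14 -0.08  3.48] rows 2 each [ 0.068 -0.042  1.738]
turn [ 0.001 -0.    -0.004]
```

View pics/s1.png

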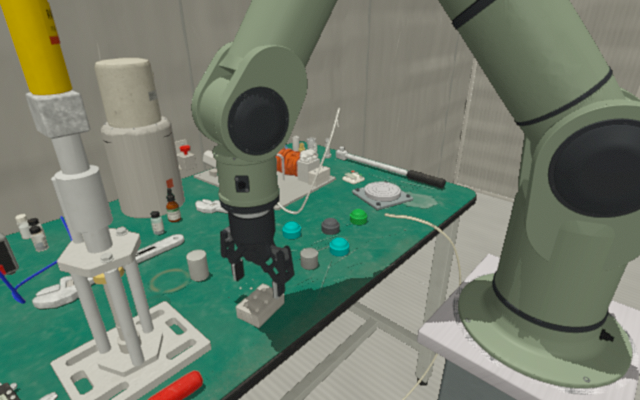

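The gripper hangs over the block (260,300) with fingers across its short side. Going down to grip.

```bash
python3 -m creep '[[[1,0.1,-0.1,1.8,0,0,0],[1,0,0,1.6,0,0,0],[1,0,0,0,0,0,0],[-0.5,0,0,0,0,0,0],[-0.5,0,0,0,0,0,0],[-0.5,0,0,0,0,0,0],[-0.5,0,0,0,0,0,0],[-0.5,0,0,0,0,0,0],[-0.5,0,0,0,0,0,0]]]' 80
```

```text
clock: 6.7
position: [0.3926, 0.3104, 0.1774]
tool_rot: [3.141, -0.0, 1.747]
force: [-3.5, -1.7, 10.1]
grip_width: 0.0492
finger_force: 82.7
```

```bash
python3 -m creep '[[[-0.5,0,0,-0.5,0,0,0],[-0.5,0,0,-1.5,0,0,0],[-0.5,0,0,-3,0,0,0],[-0.5,0,0,-3,0,0,0],[-0.5,0,0,-3,0,0,0],[-0.5,0,0,-3,0,0,0],[-0.5,-1.5,-0.3,-1,0,0,0],[-0.5,-3,-0.5,0,0,0,0],[-0.5,-3,-0.5,0,0,0,0],[-0.5,-3,-0.5,0,0,0,0],[-0.5,-3,-0.5,0,0,0,0],[-0.5,-3,-0.5,0,0,0,0]]]'; python3 -m creep '[[[-0.5,-3,-0.6,0,0,0,0],[-0.5,-3,-0.6,0,0,0,0],[-0.5,-3,-0.6,0,0,0,0],[-0.5,-3,-0.6,0,0,0,0],[-0.5,-3,-0.6,0,0,0,0],[-0.5,-3,-0.6,0,0,0,0],[-0.5,-3,-0.6,0,0,0,0],[-0.5,-3,-0.4,0,0,0,0],[-0.5,-3,0,0,0,0,0],[-0.5,-2,0,0,0,0,0],[-0.5,0,0,0,0,0,0]]]';python3 -c "
from h import *
plan([.498,-.241,.25],[np.pi,0,1.75])"
```

```text
clock: 8.2
position: [0.3936, 0.1419, 0.3274]
tool_rot: [3.141, 0.0, 1.747]
force: [0.2, 0.0, -7.4]
grip_width: 0.0492
finger_force: 85.4
clock: 9.57
position: [0.3992, -0.1517, 0.3272]
tool_rot: [3.142, 0.0, 1.745]
force: [-0.1, -0.3, -6.9]
grip_width: 0.0492
finger_force: 85.3
shift cm [-10.5    8.19   7.73] rows 6 each [-1.751  1.365  1.288]
turn [ 0.     0.    -0.005]
```

```bash
python3 -m creep '[[[-0.5,-1.7,1.4,0,0,0,0],[-0.5,-1.8,1.4,0,0,0,0],[-0.5,-1.8,1.4,1,0,0,0],[-0.5,-1.8,1.4,1,0,0,0],[-0.5,-1.7,1.3,1.5,0,0,0],[-0.5,-1.7,1.3,1.5,0,0,0],[-0.5,0,0,1.7,0,0,0],[-0.5,0,0,1,0,0,0],[-0.5,0,0,0,0,0,0],[-0.5,0,0,0,0,0,0],[-0.5,0,0,0,0,0,0]]]'
python3 - <<'E'
from h import *
plan([.498,-.2415,.2030],[np.pi,0,1.75])
f=vision.grab_frame("scene"); cv2.imwrite("pics/s2.png",cv2.resize(f["image"][100:260,260:500],(780,520)))
E
```

```text
clock: 10.95
position: [0.4986, -0.2396, 0.2503]
tool_rot: [3.141, 0.001, 1.747]
force: [0.1, 0.6, -7.5]
grip_width: 0.049
finger_force: 85.2
shift cm [-0.17 -0.1   4.73] rows 2 each [-0.087 -0.048  2.366]
turn [ 0.001  0.001 -0.003]
```

View pics/s2.png

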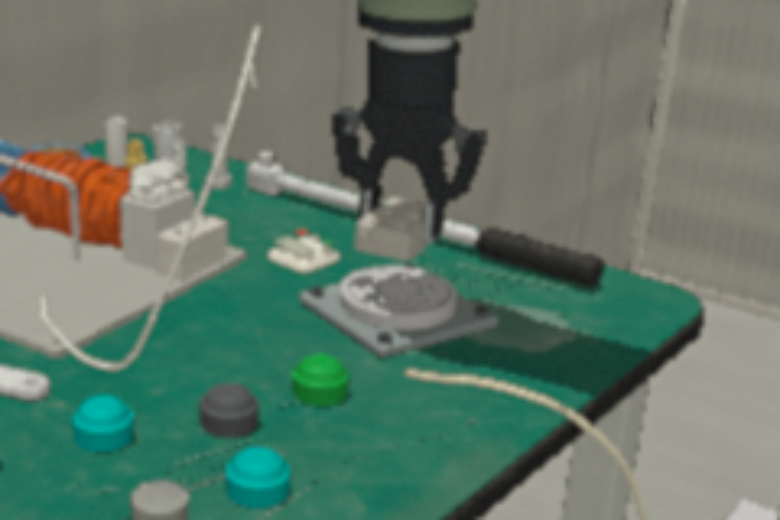

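The block hangs level above the platen (crop 395,230 over 400,300), all others in place. Lower and release.

```bash
python3 -m creep '[[[-0.5,-0.2,-0.1,1.5,0,0,0],[-0.5,0,0,1.5,0,0,0],[-0.5,0,0,1,0,0,0],[-0.5,0,0,0.4,0,0,0],[-0.5,0,0,0.2,0,0,0],[-0.5,0,0,0.1,0,0,0],[-0.5,0,0,0,0,0,0],[-0.5,0,0,0,0,0,0]]]'
```

```text
clock: 12.0
position: [0.4979, -0.2418, 0.2029]
tool_rot: [3.141, 0.0, 1.747]
force: [0.5, -0.8, -6.7]
grip_width: 0.0489
finger_force: 85.3
```

```bash
python3 -m creep '[[[-0.5,0,0,0.1,0,0,0],[-0.5,0,0,0,0,0,0],[0.2,0,0,0,0,0,0],[1,0,0,0,0,0,0],[1,0,0,0,0,0,0],[1,0,0,0,0,0,0],[1,0,0,0,0,0,0],[1,0,0,-2,0,0,0],[1,0,0,-3,0,0,0],[1,0,0,-4,0,0,0],[1,0,0,-4,0,0,0],[1,0,0,-3,0,0,0]]]'
python3 - <<'E'
from h import *
plan([.39,-.15,.36],[np.pi,0,np.pi/2])
f=vision.grab_frame("top");P=cloud(f); q=P[170:290,370:500].reshape(-1,3); q=q[(abs(q[:,2]-.05)<.005)&(abs(q[:,0]-.498)<.07)&(abs(q[:,1]+.241)<.07)][:,:2].astype(np.float32)
print(len(q),cv2.minAreaRect(q))
E
```

```text
clock: 13.5
position: [0.4978, -0.2415, 0.3648]
tool_rot: [3.14, 0.001, 1.747]
force: [0.3, 0.2, -0.1]
grip_width: 0.0854
finger_force: 0.0
shift cm [10.9  -9.01  0.46] rows 5 each [ 2.18  -1.801  0.091]
turn [0.002 0.001 0.176]
557 ((0.49848321080207825, -0.24093382060527802), (0.051027681678533554, 0.07688966393470764), 10.551512718200684)
```

```bash
python3 -m creep '[[[1,0,0,0,0,0,0.176],[1,1.8,-2.2,0,0,0,0],[1,1.8,-2.2,0,0,0,0],[1,1.8,-2.2,0,0,0,0],[1,1.8,-2.2,0,0,0,0],[1,1.8,-2.0,0,0,0,0],[1,3,0,0,0,0,0],[1,4,0,0,0,0,0],[1,4,0,0,0,0,0],[1,4,0,0,0,0,0],[1,4,0,0,0,0,0],[1,4,0,0,0,0,0]]]'; python3 -m creep '[[[1,4,0,0,0,0,0],[1,4,0,0,0,0,0],[1,3,3,0,0,0,0],[1,3,3,0,0,0,0],[1,3,3,0,0,0,0],[1,3,3,0,0,0,0],[1,3,3,0,0,0,0],[1,2,3,1,0,0,0],[1,0,0,3,0,0,0],[1,0,0,3,0,0,0],[1,0,0,0,0,0,0]]]';python3 -c "
from h import *
plan([.57,.329,.188],[np.pi,0,np.pi/2])"
```

```text
clock: 15.05
position: [0.3896, 0.0796, 0.3626]
tool_rot: [3.14, 0.0, 1.571]
force: [0.0, -1.0, 0.6]
grip_width: 0.0854
finger_force: 0.0
clock: 16.42
position: [0.5694, 0.3279, 0.291]
tool_rot: [-3.139, 0.001, 1.571]
force: [-0.2, -0.1, 0.6]
grip_width: 0.0856
finger_force: 0.0
shift cm [ 0.13  0.08 10.3 ] rows 4 each [0.031 0.02  2.574]
turn [-0.003  0.001  0.   ]
```

```bash
python3 -m creep '[[[1,0.1,0.1,3,0,0,0],[1,0,0,3,0,0,0],[1,0,0,3,0,0,0],[1,0,0,1.3,0,0,0],[1,0,0,0,0,0,0],[-0.6,0,0,0,0,0,0],[-0.6,0,0,0,0,0,0],[-0.6,0,0,0,0,0,0],[-0.6,0,0,0,0,0,0],[-0.6,0,0,0,0,0,0],[-0.6,0,0,0,0,0,0],[-0.6,0,0,0,0,0,0]]]' 40
```

```text
clock: 17.92
position: [0.5711, 0.3293, 0.1896]
tool_rot: [3.141, -0.0, 1.571]
force: [-1.3, -2.0, 9.2]
grip_width: 0.0371
finger_force: 39.3
```

```bash
python3 -m creep '[[[-0.6,0,0,-0.5,0,0,0],[-0.6,0,0,-1.5,0,0,0],[-0.6,0,0,-3,0,0,0],[-0.6,0,0,-4,0,0,0],[-0.6,0,0,-4,0,0,0],[-0.6,0,0,-4,0,0,0],[-0.6,-1.5,-1.5,0,0,0,0],[-0.6,-3,-3,0,0,0,0],[-0.6,-3,-3,0,0,0,0],[-0.6,-3,-3,0,0,0,0],[-0.6,-3,-3,0,0,0,0],[-0.6,-3,-3,0,0,0,0]]]'; python3 -m creep '[[[-0.6,-3,-1.5,0,0,0,0],[-0.6,-4,0,0,0,0,0],[-0.6,-4,0,0,0,0,0],[-0.6,-4,0,0,0,0,0],[-0.6,-4,0,0,0,0,0],[-0.6,-4,0,0,0,0,0],[-0.6,-4,0,0,0,0,0],[-0.6,-3,0,0,0,0,0],[-0.6,-2,0,0,0,0,0],[-0.6,0,0,0,0,0,0]]]';python3 -c "
from h import *
plan([.498,-.241,.29],[np.pi,0,np.pi/2])"
```

```text
clock: 19.42
position: [0.4047, 0.1634, 0.3594]
tool_rot: [3.141, 0.0, 1.571]
force: [-0.1, 0.3, -1.3]
grip_width: 0.0371
finger_force: 40.4
clock: 20.68
position: [0.3907, -0.1567, 0.3593]
tool_rot: [3.141, 0.001, 1.569]
force: [-0.4, 0.5, -0.7]
grip_width: 0.0369
finger_force: 40.4
shift cm [-8.41 10.74  6.94] rows 6 each [-1.401  1.791  1.156]
turn [ 0.     0.001 -0.002]
```

```bash
python3 -m creep '[[[-0.6,-1.4,1.8,0,0,0,0],[-0.6,-1.4,1.8,0,0,0,0],[-0.6,-1.4,1.8,0,0,0,0],[-0.6,-1.4,1.8,1,0,0,0],[-0.6,-1.4,1.8,2,0,0,0],[-0.6,-1.4,1.7,2,0,0,0],[-0.6,0,0,2,0,0,0],[-0.6,0,0,2,0,0,0],[-0.6,0,0,1,0,0,0],[-0.6,0,0,0,0,0,0],[-0.6,0,0,0,0,0,0]]]';python3 - <<'E'
from h import *
plan([.4985,-.241,.2385],[np.pi,0,np.pi/2])
f=vision.grab_frame("scene"); cv2.imwrite("pics/s3.png",cv2.resize(f["image"][100:260,260:500],(780,520)))
E
```

```text
clock: 22.05
position: [0.4982, -0.2396, 0.2596]
tool_rot: [3.141, 0.0, 1.571]
force: [-0.9, 0.5, -2.2]
grip_width: 0.037
finger_force: 40.5
shift cm [-0.14  0.03  2.11] rows 1 each [-0.136  0.029  2.106]
turn [0.001 0.    0.   ]
```

View pics/s3.png

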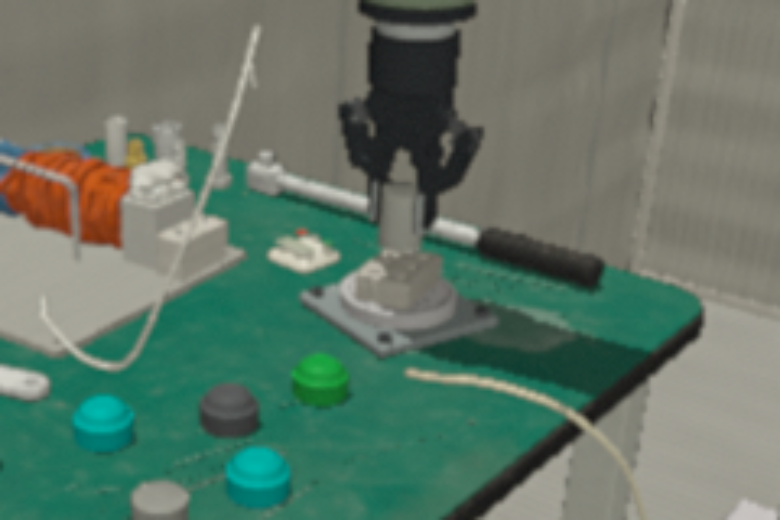

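The core hangs upright above the block on the platen (crop 400,225). Lower gently.

```bash
python3 -m creep '[[[-0.6,-0.1,0,1,0,0,0],[-0.6,0,0,0.5,0,0,0],[-0.6,0,0,0.3,0,0,0],[-0.6,0,0,0.2,0,0,0],[-0.6,0,0,0,0,0,0],[-0.6,0,0,0,0,0,0]]]'; python3 -m creep '[[[-0.6,0,0,0.1,0,0,0],[-0.6,0,0,0,0,0,0],[-0.6,0,0,0,0,0,0]]]'
```

```text
clock: 22.85
position: [0.4978, -0.2406, 0.2399]
tool_rot: [-3.141, 0.001, 1.571]
force: [-10.8, 4.2, 28.8]
grip_width: 0.0373
finger_force: 43.2
clock: 23.22
position: [0.4979, -0.2405, 0.2398]
tool_rot: [-3.142, 0.002, 1.571]
force: [-17.5, 5.3, 50.1]
grip_width: 0.0372
finger_force: 45.5
```

```bash
python3 -m creep '[[[-0.6,0,0,-0.2,0,0,0],[-0.6,0,0,0,0,0,0],[-0.6,0,0,0,0,0,0]]]'; python3 -m creep '[[[-0.3,0,0,0,0,0,0],[0.2,0,0,0,0,0,0],[1,0,0,0,0,0,0],[1,0,0,0,0,0,0],[1,0,0,0,0,0,0],[1,0,0,0,0,0,0],[1,0,0,-1,0,0,0],[1,0,0,-3,0,0,0],[1,0,0,-4,0,0,0],[1,0,0,-4,0,0,0],[1,0,0,-3,0,0,0],[1,0,0,0,0,0,0]]]'
python3 - <<'E'
from h import *
plan([.39,-.15,.38],[np.pi,0,np.pi/2])
f=vision.grab_frame("top");P=cloud(f); q=P[170:290,370:500].reshape(-1,3); 
for z,t in((.05,.005),(.102,.005)):
  k=q[(abs(q[:,2]-z)<t)&(abs(q[:,0]-.498)<.07)&(abs(q[:,1]+.241)<.07)][:,:2].astype(np.float32)
  print(len(k),cv2.minAreaRect(k),cv2.minEnclosingCircle(k))
E
```

```text
clock: 23.6
position: [0.4981, -0.2408, 0.24]
tool_rot: [3.141, 0.0, 1.571]
force: [-2.6, 0.4, 10.9]
grip_width: 0.0368
finger_force: 41.3
clock: 25.1
position: [0.4982, -0.2407, 0.3924]
tool_rot: [3.138, 0.002, 1.571]
force: [-0.4, 0.0, -1.0]
grip_width: 0.0853
finger_force: 0.0
shift cm [  9.07 -10.82   1.18] rows 5 each [ 1.815 -2.165  0.236]
turn [ 0.003  0.002 -0.   ]
322 ((0.4985926151275635, -0.2407551109790802), (0.051095303148031235, 0.07673176378011703), 10.7257080078125) ((0.49930453300476074, -0.2398882508277893), 0.044458553194999695)
201 ((0.4984952509403229, -0.23899881541728973), (0.03636793792247772, 0.036630794405937195), 31.57381820678711) ((0.4983800947666168, -0.23971040546894073), 0.01912219263613224)
```

```bash
python3 -m creep '[[[1,1.8,-2.2,0,0,0,0],[1,1.8,-2.2,0,0,0,0],[1,1.8,-2.2,0,0,0,0],[1,1.8,-2.2,0,0,0,0],[1,1.8,-2.0,0,0,0,0],[1,3,0,0,0,0,0],[1,4,0,0,0,0,0],[1,4,0,0,0,0,0],[1,4,0,0,0,0,0],[1,4,0,0,0,0,0],[1,3,0,0,0,0,0]]]'; python3 -m creep '[[[1,2,2,0,0,0,0],[1,2,3,0,0,0,0],[1,2,3,0,0,0,0],[1,2,3,0,0,0,0],[1,2,3,0,0,0,0],[1,1,3,1,0,0,0],[1,0,3,3,0,0,0],[1,0,0,3,0,0,0],[1,0,0,3,0,0,0],[1,0,0,0,0,0,0],[1,0,0,0,0,0,0]]]';python3 -c "
from h import *
plan([.5896,.181,.1855],[np.pi,0,np.pi/2])"
```

```text
clock: 26.52
position: [0.3895, 0.0707, 0.3893]
tool_rot: [-3.141, -0.0, 1.572]
force: [0.5, -1.3, 0.6]
grip_width: 0.0852
finger_force: 0.0
clock: 27.9
position: [0.59, 0.1795, 0.2905]
tool_rot: [3.141, -0.0, 1.571]
force: [0.1, -0.5, 0.2]
grip_width: 0.0854
finger_force: 0.0
shift cm [ 0.15 -0.04 10.5 ] rows 4 each [ 0.038 -0.011  2.625]
turn [ 0. -0.  0.]
```

```bash
python3 -m creep '[[[1,0.15,0,3,0,0,0],[1,0,0,3,0,0,0],[1,0,0,3,0,0,0],[1,0,0,1.5,0,0,0],[1,0,0,0,0,0,0],[-0.6,0,0,0,0,0,0],[-0.6,0,0,0,0,0,0],[-0.6,0,0,0,0,0,0],[-0.6,0,0,0,0,0,0],[-0.6,0,0,0,0,0,0],[-0.6,0,0,0,0,0,0],[-0.6,0,0,0,0,0,0]]]' 60
```

```text
clock: 29.4
position: [0.5901, 0.1808, 0.1857]
tool_rot: [3.14, -0.0, 1.571]
force: [-3.1, -2.3, 11.2]
grip_width: 0.0387
finger_force: 59.2
```

```bash
python3 -m creep '[[[-0.6,0,0,-0.5,0,0,0],[-0.6,0,0,-1.5,0,0,0],[-0.6,0,0,-3,0,0,0],[-0.6,0,0,-4,0,0,0],[-0.6,0,0,-4,0,0,0],[-0.6,0,-1.5,-4,0,0,0],[-0.6,0,-3,-3,0,0,0],[-0.6,-1,-3,0,0,0,0],[-0.6,-2,-3,0,0,0,0],[-0.6,-2,-3,0,0,0,0],[-0.6,-2,-3,0,0,0,0],[-0.6,-2,-3,0,0,0,0]]]'; python3 -m creep '[[[-0.6,-3,-0.5,0,0,0,0],[-0.6,-4,0,0,0,0,0],[-0.6,-4,0,0,0,0,0],[-0.6,-4,0,0,0,0,0],[-0.6,-4,0,0,0,0,0],[-0.6,-3,0,0,0,0,0],[-0.6,-2,0,0,0,0,0],[-0.6,0,0,0,0,0,0]]]';python3 -c "
from h import *
plan([.4985,-.24,.32],[np.pi,0,np.pi/2])"
```

```text
clock: 30.9
position: [0.3936, 0.0903, 0.3853]
tool_rot: [3.141, 0.001, 1.571]
force: [-0.3, -0.0, -3.3]
grip_width: 0.0386
finger_force: 61.3
clock: 31.9
position: [0.3896, -0.1501, 0.3852]
tool_rot: [3.141, 0.001, 1.569]
force: [-0.3, 0.6, -4.3]
grip_width: 0.0387
finger_force: 61.4
shift cm [-8.96 10.91  6.53] rows 6 each [-1.494  1.818  1.088]
turn [ 0.     0.001 -0.002]
```

```bash
python3 -m creep '[[[-0.6,-1.5,1.8,0,0,0,0],[-0.6,-1.5,1.8,0,0,0,0],[-0.6,-1.5,1.8,0,0,0,0],[-0.6,-1.5,1.8,0,0,0,0],[-0.6,-1.5,1.8,1,0,0,0],[-0.6,-1.5,1.9,2,0,0,0],[-0.6,0,0,2,0,0,0],[-0.6,0,0,2,0,0,0],[-0.6,0,0,1,0,0,0],[-0.6,0,0,0,0,0,0],[-0.6,0,0,0,0,0,0]]]';python3 - <<'E'
from h import *
plan([.4985,-.24,.2895],[np.pi,0,np.pi/2])
f=vision.grab_frame("scene"); cv2.imwrite("pics/s4.png",cv2.resize(f["image"][100:260,260:500],(780,520)))
E
```

```text
clock: 33.28
position: [0.4992, -0.2391, 0.3056]
tool_rot: [3.141, 0.0, 1.571]
force: [0.3, -0.8, -4.7]
grip_width: 0.0387
finger_force: 61.7
shift cm [-0.09 -0.07  1.61] rows 1 each [-0.09  -0.067  1.605]
turn [0.001 0.    0.   ]
```

View pics/s4.png

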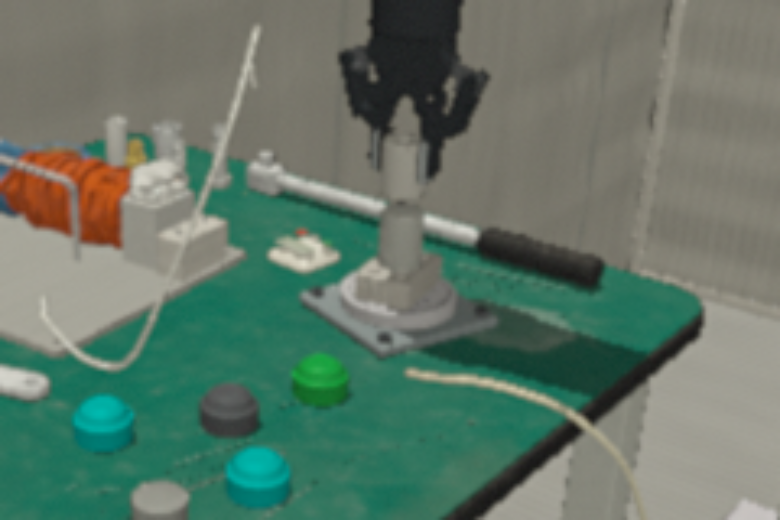

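Slug (crop 402,165) hangs just above the core (402,230), aligned. Lower in small steps.

```bash
python3 -m creep '[[[-0.6,-0.1,-0.05,0.8,0,0,0],[-0.6,0,0,0.5,0,0,0],[-0.6,0,0,0.2,0,0,0],[-0.6,0,0,0,0,0,0],[-0.6,0,0,0,0,0,0]]]'; python3 -m creep '[[[-0.6,0,0,0.1,0,0,0],[-0.6,0,0,0,0,0,0],[-0.6,0,0,0,0,0,0]]]'
```

```text
clock: 33.95
position: [0.4985, -0.2402, 0.2898]
tool_rot: [3.141, 0.0, 1.571]
force: [0.5, -0.3, -4.1]
grip_width: 0.0385
finger_force: 61.7
clock: 34.33
position: [0.4984, -0.2403, 0.2887]
tool_rot: [3.142, 0.0, 1.571]
force: [-0.2, 0.6, -3.8]
grip_width: 0.0388
finger_force: 61.7
```

```bash
python3 -m creep '[[[-0.6,0,0,0.05,0,0,0],[-0.6,0,0,0,0,0,0],[-0.6,0,0,0,0,0,0]]]'; python3 -m creep '[[[-0.6,0,0,0.05,0,0,0],[-0.6,0,0,0,0,0,0],[-0.6,0,0,0,0,0,0]]]'
```

```text
clock: 34.7
position: [0.4985, -0.2402, 0.2886]
tool_rot: [3.141, 0.0, 1.571]
force: [-2.0, 1.7, 6.0]
grip_width: 0.0389
finger_force: 62.8
clock: 35.08
position: [0.4985, -0.2402, 0.2886]
tool_rot: [3.141, 0.001, 1.571]
force: [-5.3, 2.1, 14.3]
grip_width: 0.0386
finger_force: 63.6
```

```bash
python3 -m creep '[[[-0.6,0,0,-0.05,0,0,0],[-0.3,0,0,0,0,0,0],[0.2,0,0,0,0,0,0],[1,0,0,0,0,0,0],[1,0,0,0,0,0,0],[1,0,0,0,0,0,0],[1,0,0,0,0,0,0],[1,0,0,-1,0,0,0],[1,0,0,-3,0,0,0],[1,0,0,-4,0,0,0],[1,0,0,-4,0,0,0],[1,0,0,-1,0,0,0]]]'; python3 -m creep '[[[1,1.8,-2.2,0,0,0,0],[1,1.8,-2.2,0,0,0,0],[1,1.8,-2.2,0,0,0,0],[1,1.8,-2.2,0,0,0,0],[1,1.8,-2.0,0,0,0,0],[1,3,0,0,0,0,0],[1,4,0,0,0,0,0],[1,4,0,0,0,0,0],[1,4,0,0,0,0,0],[1,4,0,0,0,0,0],[1,4,0,0,0,0,0]]]'
python3 - <<'E'
from h import *
f=vision.grab_frame("top");P=cloud(f); q=P[170:290,370:500].reshape(-1,3); 
for z,t in((.05,.005),(.102,.005),(.149,.006)):
  k=q[(abs(q[:,2]-z)<t)&(abs(q[:,0]-.498)<.07)&(abs(q[:,1]+.241)<.07)][:,:2].astype(np.float32)
  if len(k): print(z,len(k),cv2.minAreaRect(k),cv2.minEnclosingCircle(k))
# approach pose for seat: lean 30deg toward +y (axis up = (0,.5,.866)), closing along x
L=np.radians(30); up=np.array([0,np.sin(L),np.cos(L)]); g=np.array([.4855,.0065,.022])
R=np.stack([np.cross([1,0,0],-up),[1,0,0],-up],1); rpy=Rn.from_matrix(R).as_euler("xyz"); print(rpy)
for s in(.155,.275,.335): print(s,g+s*up); plan(g+s*up,rpy)
E
```

```text
clock: 36.58
position: [0.4987, -0.2401, 0.4211]
tool_rot: [3.138, 0.002, 1.571]
force: [-0.3, -0.6, 0.0]
grip_width: 0.0854
finger_force: 0.0
clock: 37.95
position: [0.3901, 0.0809, 0.4182]
tool_rot: [-3.142, 0.0, 1.571]
force: [0.5, -0.1, 0.7]
grip_width: 0.0856
finger_force: 0.0
0.05 282 ((0.4985414743423462, -0.24091704189777374), (0.05104401707649231, 0.07705914229154587), 10.238858222961426) ((0.4980945587158203, -0.23969900608062744), 0.044571079313755035)
0.102 8 ((0.49241113662719727, -0.22408832609653473), (0.029382627457380295, 0.006841442082077265), 24.7398681640625) ((0.4938427209854126, -0.2271951138973236), 0.01479131169617176)
0.149 234 ((0.49863699078559875, -0.23850078880786896), (0.03869188204407692, 0.03904881328344345), 37.68842697143555) ((0.49864137172698975, -0.2388240396976471), 0.020519113168120384)
[3.14159265 0.52359878 1.57079633]
0.155 [0.4855     0.084      0.15623394]
shift cm [-0.2   9.54 26.25] rows 10 each [-0.02   0.954  2.625]
turn [ 0.002 -0.525  0.003]
0.275 [0.4855     0.144      0.26015699]
shift cm [ 5.82  9.57 15.87] rows 7 each [0.832 1.367 2.267]
turn [ 0.002 -0.525  0.003]
0.335 [0.4855     0.174      0.31211851]
shift cm [ 8.83  9.59 10.68] rows 6 each [1.472 1.598 1.779]
turn [ 0.002 -0.525  0.003]
```

```bash
python3 -m creep '[[[0.6,2,1,1,0,0,0],[0.6,2,2,1.7,0,0,0],[0.6,2,2,2,0,0,0],[0.6,2,2,2,0,0,0],[0.6,0.8,1.6,2,0,0,0],[0.6,0,1,2,0,0,0],[0.6,0,0,0,0,-0.125,0],[0.6,0,0,0,0,-0.135,0],[0.6,0,0,0,0,-0.135,0],[0.6,0,0,0,0,-0.13,0],[0.6,0,0,0,0,0,0],[0.6,0,0,0,0,0,0]]]'
python3 - <<'E'
from h import *
plan([.4855,.114,.2082],[np.pi,np.pi/6,np.pi/2])
plan([.4855,.084,.1562],[np.pi,np.pi/6,np.pi/2])
E
```

```text
clock: 39.5
position: [0.4864, 0.1676, 0.3111]
tool_rot: [-3.141, 0.522, 1.571]
force: [0.4, 0.1, 0.4]
grip_width: 0.0682
finger_force: 0.0
shift cm [ 0.48 -0.08 11.59] rows 4 each [ 0.12  -0.02   2.898]
turn [-0.    -0.001  0.   ]
shift cm [ 0.47 -0.08 17.6 ] rows 6 each [ 0.079 -0.013  2.933]
turn [-0.    -0.001  0.   ]
```

```bash
python3 -m creep '[[[0.6,0.5,-0.1,2,0,0,0],[0.6,0,0,3,0,0,0],[0.6,0,0,3,0,0,0],[0.6,0,0,3,0,0,0],[0.6,0,0,0.6,0,0,0],[0.6,0,0,0,0,0,0],[0.6,0,0,0,0,0,0]]]'
python3 - <<'E'
from h import *
plan([.4855,.084,.1562],[np.pi,np.pi/6,np.pi/2])
f=vision.grab_frame("scene"); cv2.imwrite("pics/s5.png",cv2.resize(f["image"][60:300,180:480],(700,560)))
E
```

```text
clock: 40.38
position: [0.4856, 0.1145, 0.209]
tool_rot: [3.14, 0.524, 1.57]
force: [0.4, -0.4, -0.6]
grip_width: 0.0683
finger_force: 0.0
shift cm [ 0.01 -0.02  6.1 ] rows 3 each [ 2.000e-03 -5.000e-03  2.034e+00]
turn [ 0.001  0.    -0.   ]
```

View pics/s5.png

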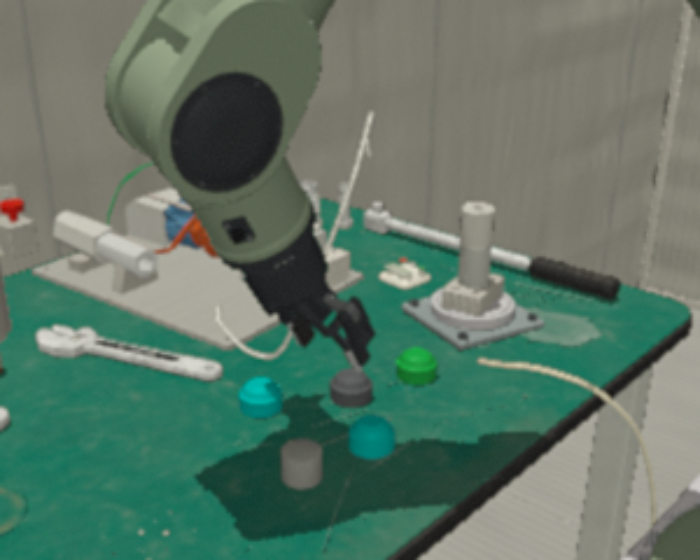

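The tool leans off to the left with its fingers over the dark seat (crop 352,387), the hose (290,330)-(370,115) behind it; computed clearance over 20 mm. Advance and grip.

```bash
python3 -m creep '[[[0.6,0,0,2,0,0,0],[0.6,0,0,2,0,0,0],[0.6,0,0,1.5,0,0,0],[0.6,0,0,0.5,0,0,0],[0.6,0,0,0,0,0,0],[0.6,0,0,0,0,0,0]]]'; python3 -m creep '[[[-0.5,0,0,0,0,0,0],[-0.5,0,0,0,0,0,0],[-0.5,0,0,0,0,0,0],[-0.5,0,0,0,0,0,0],[-0.5,0,0,0,0,0,0],[-0.5,0,0,0,0,0,0],[-0.5,0,0,0,0,0,0]]]' 50
```

```text
clock: 41.18
position: [0.4855, 0.0842, 0.1567]
tool_rot: [3.141, 0.525, 1.571]
force: [-0.6, 0.7, -0.3]
grip_width: 0.0683
finger_force: 0.0
clock: 42.05
position: [0.4855, 0.0843, 0.157]
tool_rot: [3.141, 0.525, 1.571]
force: [-2.8, 3.4, 10.3]
grip_width: 0.0437
finger_force: 49.4
```

```bash
python3 -m creep '[[[-0.5,0,0,-0.5,0,0,0],[-0.5,0,0,-1.5,0,0,0],[-0.5,0,0,-3,0,0,0],[-0.5,0,0,-3,0,0,0],[-0.5,0,0,-3,0,0,0],[-0.5,0,0,-3,0,0,0],[-0.5,0,0,-3,0,0,0],[-0.5,0,0,0,0,0.13,0],[-0.5,0,0,0,0,0.13,0],[-0.5,0,0,0,0,0.13,0],[-0.5,0,0,0,0,0.135,0],[-0.5,0,0,0,0,0,0]]]'
python3 - <<'E'
from h import *
plan([.39,.05,.42],[np.pi,0,np.pi/2])
f=vision.grab_frame("scene"); cv2.imwrite("pics/s6.png",cv2.resize(f["image"][60:300,180:480],(700,560)))
E
```

```text
clock: 43.55
position: [0.4854, 0.1682, 0.3041]
tool_rot: [3.142, 0.0, 1.569]
force: [0.0, -0.5, -1.7]
grip_width: 0.0437
finger_force: 51.3
shift cm [-11.84  -9.53 -11.59] rows 7 each [-1.692 -1.361 -1.655]
turn [ 0.     0.    -0.002]
```

View pics/s6.png

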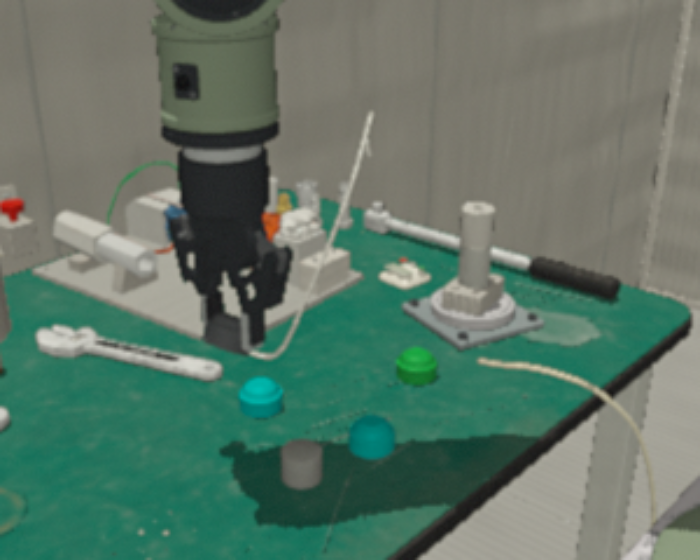

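The upright tool now tilts the seat by 30° (crop 228,333), since it was gripped leaning. I'll set it down level on the free spot where the slug stood and regrip it vertically.

```bash
python3 -m creep '[[[-0.5,2,1,-1,0,0,0],[-0.5,3,2,0,0,0,0],[-0.5,3,2,0,0,0,0],[-0.5,3,2,0,0,0,0],[-0.5,3,2,0,0,0,0],[-0.5,2.5,1,0,0,0,0],[-0.5,0,0,0,0,-0.13,0],[-0.5,0,0,0,0,-0.13,0],[-0.5,0,0,0,0,-0.13,0],[-0.5,0,0,0,0,-0.135,0],[-0.5,0,0,0,0,0,0],[-0.5,0,0,0,0,0,0]]]'
python3 - <<'E'
from h import *
plan([.585,.258,.160],[np.pi,.525,np.pi/2])
E
```

```text
clock: 45.1
position: [0.5852, 0.3346, 0.3137]
tool_rot: [3.141, 0.523, 1.571]
force: [0.6, -0.5, -2.3]
grip_width: 0.0431
finger_force: 51.4
shift cm [ 1.05 -0.03 17.14] rows 6 each [ 0.174 -0.005  2.857]
turn [ 0.001 -0.002  0.   ]
```

```bash
python3 -m creep '[[[-0.5,0.5,0,2,0,0,0],[-0.5,0.5,0,3,0,0,0],[-0.5,0,0,3,0,0,0],[-0.5,0,0,3,0,0,0],[-0.5,0,0,3,0,0,0],[-0.5,0,0,2,0,0,0],[-0.5,0,0,0.9,0,0,0],[-0.5,0,0,0,0,0,0],[-0.5,0,0,0,0,0,0]]]'; python3 -m creep '[[[-0.5,0.1,0,0.15,0,0,0],[-0.5,0,0,0,0,0,0],[-0.5,0,0,0,0,0,0]]]'
```

```text
clock: 46.22
position: [0.5855, 0.2587, 0.163]
tool_rot: [3.141, 0.524, 1.571]
force: [0.4, 0.6, -1.5]
grip_width: 0.0432
finger_force: 51.4
clock: 46.6
position: [0.5854, 0.2582, 0.1606]
tool_rot: [3.141, 0.525, 1.571]
force: [0.4, -0.5, -1.2]
grip_width: 0.0435
finger_force: 51.4
```

```bash
python3 -m creep '[[[-0.5,0.1,0,0.17,0,0,0],[-0.5,0,0,0,0,0,0],[-0.5,0,0,0,0,0,0]]]'; python3 -m creep '[[[-0.5,0.05,0,0.09,0,0,0],[-0.5,0,0,0,0,0,0],[-0.5,0,0,0,0,0,0]]]'
```

```text
clock: 46.98
position: [0.5854, 0.2581, 0.1584]
tool_rot: [-3.141, 0.525, 1.571]
force: [0.6, -0.1, -1.6]
grip_width: 0.0437
finger_force: 51.4
clock: 47.35
position: [0.5854, 0.2581, 0.1575]
tool_rot: [-3.142, 0.525, 1.571]
force: [-0.1, 0.0, -2.1]
grip_width: 0.0436
finger_force: 51.4
```

Within about half a millimetre of the bench; release, back off, stand the tool upright and measure.

```bash
python3 -m creep '[[[-0.5,0.03,0,0.05,0,0,0],[-0.5,0,0,0,0,0,0],[0.2,0,0,0,0,0,0],[0.9,0,0,0,0,0,0],[0.9,0,0,0,0,0,0],[0.9,0,0,0,0,0,0],[0.9,0,0,-1,0,0,0],[0.9,0,0,-3,0,0,0],[0.9,0,0,-3,0,0,0],[0.9,0,0,-3,0,0,0],[0.9,0,0,-3,0,0,0],[0.9,0,0,-3,0,0,0]]]'; python3 -m creep '[[[0.9,0,0,0,0,0.13,0],[0.9,0,0,0,0,0.13,0],[0.9,0,0,0,0,0.13,0],[0.9,0,0,0,0,0.135,0],[0.9,0,0,0,0,0,0]]]'
python3 - <<'E'
from h import *
f=vision.grab_frame("top");P=cloud(f); W=P[150:200,240:300].reshape(-1,3)
for lo,hi in((.010,.05),(.024,.04)):
  q=W[(W[:,2]>lo)&(W[:,2]<hi)][:,:2].astype(np.float32); print(len(q),cv2.minAreaRect(q),cv2.minEnclosingCircle(q))
print(np.nanmax(W[W[:,2]<.06][:,2]))
plan([.585,.18,.30],[np.pi,0,np.pi/2])
cv2.imwrite("pics/t6.png",cv2.resize(f["image"][120:260,200:400],(800,560)))
E
```

```text
clock: 48.85
position: [0.5852, 0.3392, 0.2969]
tool_rot: [3.141, 0.524, 1.571]
force: [0.5, -0.5, -0.7]
grip_width: 0.0812
finger_force: 0.0
clock: 49.48
position: [0.5859, 0.3373, 0.2959]
tool_rot: [3.141, 0.0, 1.569]
force: [0.4, -0.5, 0.7]
grip_width: 0.0809
finger_force: 0.0
0 ((0.0, 0.0), (0.0, 0.0), 0.0) ((0.0, 0.0), 0.0)
0 ((0.0, 0.0), (0.0, 0.0), 0.0) ((0.0, 0.0), 0.0)Traceback (most recent call last):
  File "<stdin>", line 5, in <module>
    res = np.fmax.reduce(a, axis=axis, out=out, **kwargs)
ValueError: zero-size array to reduction operation fmax which has no identity
```

Run:
```python
from h import *
f=vision.grab_frame("scene");P=cloud(f); W=P.reshape(-1,3); W=W[(abs(W[:,0]-.585)<.05)&(abs(W[:,1]-.18)<.05)]
for lo,hi in((.008,.05),(.022,.04)):
  q=W[(W[:,2]>lo)&(W[:,2]<hi)]; print(len(q),q.min(0),q.max(0)) if len(q) else 0
cv2.imwrite("pics/s7.png",cv2.resize(f["image"][140:300,160:400],(780,520)))
```

```text
240 [0.56089764 0.15828999 0.00812917] [0.59821918 0.20215532 0.03197308]
116 [0.56465786 0.16216272 0.02208623] [0.59668799 0.19729877 0.03197308]
```

View pics/s7.png

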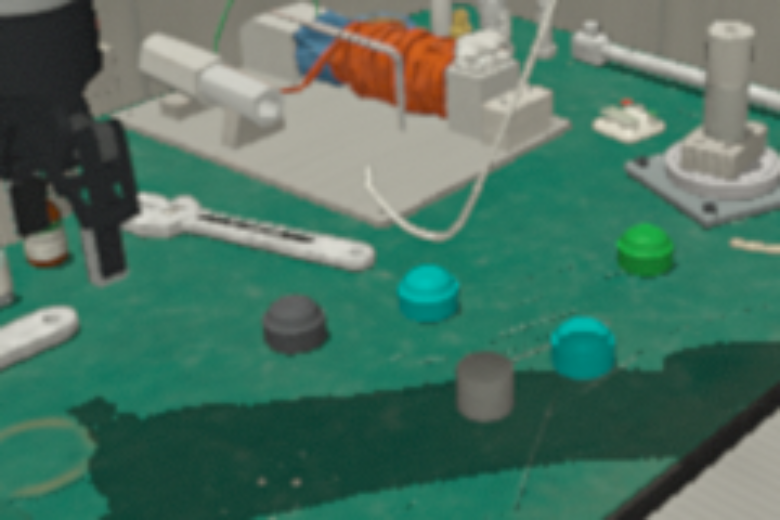

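The seat stands flat, dome up, at crop (295,323), centre (0.585,0.180). Regrip vertically.

```bash
python3 -m creep '[[[1,-2,0,0,0,0,0],[1,-3,0,0,0,0,0],[1,-3,0,0,0,0,0],[1,-3,0,0,0,0,0],[1,-3,0,0,0,0,0],[1,-1.7,0,0,0,0,0],[1,0,0,2,0,0,0],[1,0,0,3,0,0,0],[1,0,0,0,0,0,0],[1,0,0,0,0,0,0]]]'
python3 - <<'E'
from h import *
plan([.585,.18,.1765],[np.pi,0,np.pi/2])
E
```

```text
clock: 50.82
position: [0.5854, 0.1822, 0.2457]
tool_rot: [-3.142, -0.0, 1.572]
force: [-0.4, -0.5, 0.5]
grip_width: 0.0854
finger_force: 0.0
shift cm [-0.22 -0.04  6.92] rows 3 each [-0.075 -0.012  2.307]
turn [-0.    -0.     0.001]
```

```bash
python3 -m creep '[[[1,-0.2,0,2.5,0,0,0],[1,0,0,2.5,0,0,0],[1,0,0,1.5,0,0,0],[1,0,0,0.4,0,0,0],[1,0,0,0,0,0,0],[-0.5,0,0,0,0,0,0],[-0.5,0,0,0,0,0,0],[-0.5,0,0,0,0,0,0],[-0.5,0,0,0,0,0,0],[-0.5,0,0,0,0,0,0],[-0.5,0,0,0,0,0,0]]]' 50; python3 -m creep '[[[-0.5,0,0,-0.5,0,0,0],[-0.5,0,0,-1.5,0,0,0],[-0.5,0,0,-3,0,0,0],[-0.5,0,0,-4,0,0,0],[-0.5,0,0,-4,0,0,0],[-0.5,0,-1.5,-4,0,0,0],[-0.5,0,-3,-4,0,0,0],[-0.5,-1,-3,0,0,0,0],[-0.5,-2,-3,0,0,0,0],[-0.5,-2,-3,0,0,0,0],[-0.5,-2,-3,0,0,0,0],[-0.5,-2,-2.5,0,0,0,0]]]'; python3 -m creep '[[[-0.5,-3,-0.5,-1,0,0,0],[-0.5,-4,0,-1,0,0,0],[-0.5,-4,0,-1,0,0,0],[-0.5,-4,0,0,0,0,0],[-0.5,-4,0,0,0,0,0],[-0.5,-3,0,0,0,0,0],[-0.5,-2,0,0,0,0,0],[-0.5,0,0,0,0,0,0]]]';python3 -c "
from h import *
plan([.4985,-.24,.35],[np.pi,0,np.pi/2])"
```

```text
clock: 52.2
position: [0.5855, 0.1794, 0.1772]
tool_rot: [3.141, 0.0, 1.571]
force: [-3.1, -1.4, 12.3]
grip_width: 0.0437
finger_force: 49.3
clock: 53.7
position: [0.394, 0.0889, 0.3869]
tool_rot: [3.141, 0.001, 1.571]
force: [0.8, 0.1, -1.0]
grip_width: 0.0434
finger_force: 51.4
clock: 54.7
position: [0.3901, -0.1514, 0.4168]
tool_rot: [3.141, 0.0, 1.569]
force: [0.3, -0.4, -2.7]
grip_width: 0.0436
finger_force: 51.5
shift cm [-8.83 10.85  6.68] rows 6 each [-1.472  1.809  1.114]
turn [ 0.     0.    -0.002]
```

```bash
python3 -m creep '[[[-0.5,-1.5,1.8,0,0,0,0],[-0.5,-1.5,1.8,0,0,0,0],[-0.5,-1.5,1.8,0,0,0,0],[-0.5,-1.5,1.8,1,0,0,0],[-0.5,-1.5,1.8,2,0,0,0],[-0.5,-1.5,1.8,2,0,0,0],[-0.5,0,0,2,0,0,0],[-0.5,0,0,0.5,0,0,0],[-0.5,0,0,0,0,0,0],[-0.5,0,0,0,0,0,0]]]';python3 - <<'E'
from h import *
plan([.4985,-.24,.328],[np.pi,0,np.pi/2])
f=vision.grab_frame("scene"); cv2.imwrite("pics/s8.png",cv2.resize(f["image"][60:220,300:500],(750,600)))
E
```

```text
clock: 55.95
position: [0.4985, -0.2405, 0.3423]
tool_rot: [3.14, 0.001, 1.571]
force: [-0.3, -0.5, -1.2]
grip_width: 0.0433
finger_force: 51.5
shift cm [ 0.05 -0.    1.43] rows 1 each [ 0.047 -0.004  1.435]
turn [0.001 0.001 0.   ]
```

View pics/s8.png

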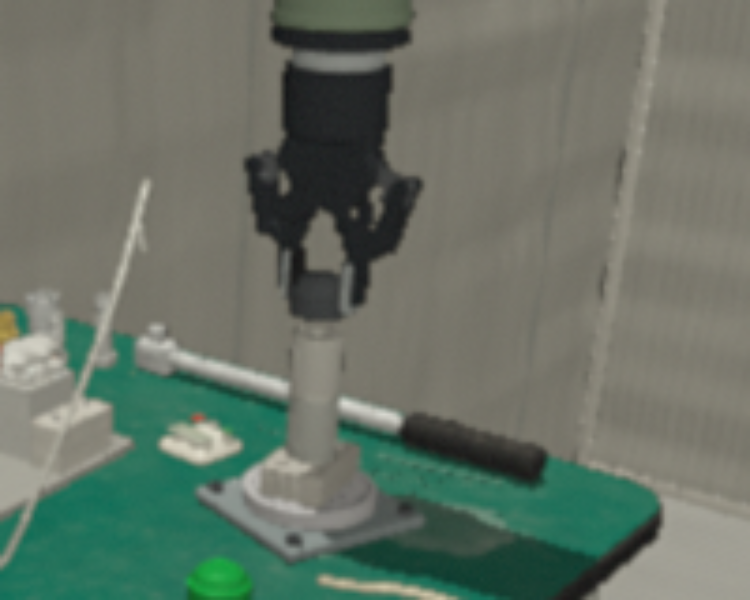

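The seat hangs level (crop 320,295) right over the slug (318,340). Lower.

```bash
python3 -m creep '[[[-0.5,0.05,0,0.8,0,0,0],[-0.5,0,0,0.5,0,0,0],[-0.5,0,0,0.1,0,0,0],[-0.5,0,0,0,0,0,0],[-0.5,0,0,0,0,0,0]]]'; python3 -m creep '[[[-0.5,0,0,0.08,0,0,0],[-0.5,0,0,0,0,0,0],[-0.5,0,0,0,0,0,0]]]'
```

```text
clock: 56.62
position: [0.4984, -0.2402, 0.3272]
tool_rot: [-3.142, -0.0, 1.571]
force: [0.8, 0.3, -2.3]
grip_width: 0.0433
finger_force: 51.6
clock: 57.0
position: [0.4986, -0.2402, 0.3271]
tool_rot: [3.141, 0.001, 1.571]
force: [-3.9, 1.2, 8.9]
grip_width: 0.0434
finger_force: 52.6
```

Contact. Release gently and back off upward, then check.

```bash
python3 -m creep '[[[-0.5,0,0,-0.04,0,0,0],[-0.2,0,0,0,0,0,0],[0.2,0,0,0,0,0,0],[1,0,0,0,0,0,0],[1,0,0,0,0,0,0],[1,0,0,0,0,0,0],[1,0,0,0,0,0,0],[1,0,0,-1,0,0,0],[1,0,0,-3,0,0,0],[1,0,0,-4,0,0,0],[1,0,0,-2,0,0,0],[1,0,0,0,0,0,0]]]'; python3 -m creep '[[[1,1.5,-2,0,0,0,0],[1,2,-3,0,0,0,0],[1,2,-3,0,0,0,0],[1,2,-2,0,0,0,0],[1,0,0,0,0,0,0],[1,0,0,0,0,0,0],[1,0,0,0,0,0,0]]]'
python3 - <<'E'
from h import *
f=vision.grab_frame("top");P=cloud(f); q=P[150:290,370:510].reshape(-1,3); 
for z,t in((.05,.005),(.162,.008),(.175,.007)):
  k=q[(abs(q[:,2]-z)<t)&(abs(q[:,0]-.498)<.07)&(abs(q[:,1]+.241)<.07)]
  if len(k): print(z,len(k),k[:,2].max(),cv2.minAreaRect(k[:,:2].astype(np.float32)))
f=vision.grab_frame("scene"); cv2.imwrite("pics/s9.png",cv2.resize(f["image"][100:260,280:480],(750,600)))
E
```

```text
clock: 58.5
position: [0.4986, -0.2401, 0.4288]
tool_rot: [3.139, 0.001, 1.571]
force: [-0.2, 0.1, -0.7]
grip_width: 0.0854
finger_force: 0.0
clock: 59.38
position: [0.3988, -0.1656, 0.4267]
tool_rot: [-3.142, -0.001, 1.57]
force: [-0.3, 0.6, 0.2]
grip_width: 0.0856
finger_force: 0.0
0.05 21 0.05293300517134969 ((0.504894495010376, -0.2043154090642929), (0.022760415449738503, 0.007520484738051891), 9.979451179504395)
```

View pics/s9.png

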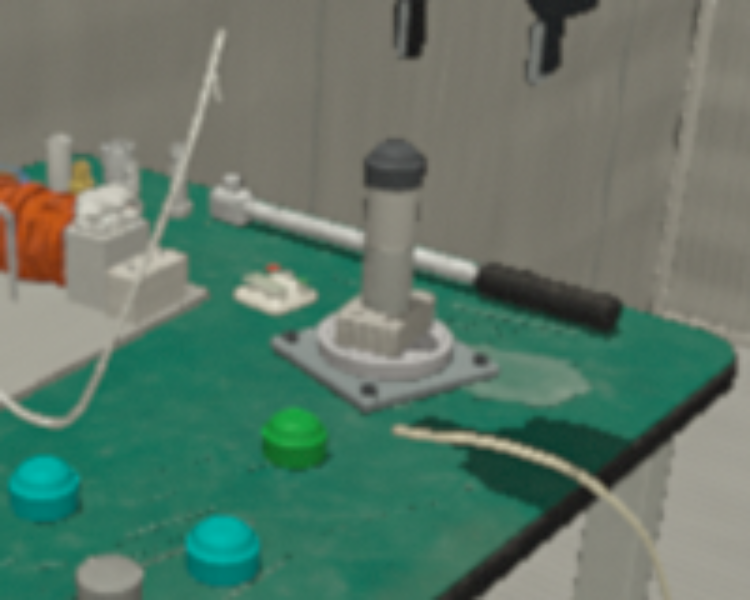

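The column stands straight, seat level with its dome up (crop 395,160). The gripper is clear, so I'm handing in.

```bash
python3 -c "
from workcell import bot
print(bot.job_done())"
```

```text
the job is handed in; nothing more can be done
None
```

The loading column (block, tall core, slug, ball seat dome up) stands straight on the platen, with block, core and slug measured within about 3 mm of centre and the seat, set down by arm position, checked only by eye; I handed it in at about 59 s, with the short core and timer not touched and no verdict returned.

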